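# Unlock the wide filter holder with the two-pin spanner

### The job

The wide filter holder on the lab bench is still locked. Take the two-pin spanner out of its stand, set both pins fully into the two holes of the wide holder's retaining ring, and only then turn the ring counter-clockwise (seen from above) with the spanner until the ring's tab stands over the rib on the holder's body. Leave the spanner standing upright in the ring, and do not touch the holder with the gripper.

Things in the scene. Friction and masses are not known exactly. Their poses are not given: they have to be found in the camera images.
- holder: Wide filter holder fixed to the bench: aluminium body 124 mm across, steel ring on top, 50 mm high in all (the narrower one, 80 mm across, 59 mm high, is not part of the job). Origin on the bench at its centre, z up. The body's rib, 10 mm wide, sticks out along its +y to 82 mm from the centre, top at 34 mm, just below the ring; a nozzle sticks out at -y.
- ring (a joint): Turn of the wide holder's retaining ring about the vertical, rad, growing counter-clockwise seen from above. 0: the ring's tab is exactly over the body's rib (unlocked). It starts clockwise of that, at -1.0 to -0.75; range -1.2 to 0.6. Steady friction of about 0.2 N m, no spring: it stays where it is left.
- ring_face (a point): Centre of the ring's flat top face, 50 mm above the bench; turns with the ring, z up. Ring: steel, 112 mm across, 16 mm thick. Its two holes lie on its x axis, 33 mm either side of the centre, 16 mm deep, 20 mm wide radially, 22 mm across. Its tab, 10 mm wide, sticks out along +y to 70 mm. The middle is open (30 mm) with a cap sunk below the face.
- spanner: Spanner, 0.2-0.4 kg, pins down in a grey block 30 mm high (wells 18 mm deep). Origin: centre of its bar's underside (on the ring face when seated); x along the bar, z up. Bar 90x30x12 mm; pins 8 mm thick, 12 mm long at x = +-33 mm. Black handle 50 (x) x 16 mm (y), 12 to 62 mm above origin: pinch across y. Fits either way round; turns up to 0.2 rad in the holes before the ring follows.
There are look-alikes about, which are no part of the job. Leave any red look-alike of the spanner alone.

How it is judged:
On the way, in this order (a step that is already met when the one before it is completed fails the run):
1. both pins are fully in the ring's holes, the bar lying on the ring, and the ring not yet turned (z of spanner in the frame of ring_face between -0.004 and 0.005 m and horizontal distance between spanner and ring_face below 0.011 m and angle between the x axis of spanner and the x axis of ring_face, either way round below 0.35 rad and angle between spanner's own z axis and vertical below 0.12 rad and value of joint ring below -0.5 rad), for 0.2 s.
2. with the pins still in, the ring is turned until its tab stands over the rib (z of spanner in the frame of ring_face between -0.004 and 0.005 m and horizontal distance between spanner and ring_face below 0.011 m and angle between the x axis of spanner and the x axis of ring_face, either way round below 0.35 rad and angle between spanner's own z axis and vertical below 0.12 rad and value of joint ring between -0.28 and 0.28 rad), for 0.2 s.
At the end, for the whole second after the job is handed in: The ring's tab stands over the body's rib within 0.28 rad (16 degrees) either way; the spanner stands upright (within 0.12 rad) in the ring, both pins in the holes, its bar within 5 mm of the ring's face, released and at rest (all of step 2 and linear speed of spanner below 0.02 m/s and velocity of joint ring between -0.05 and 0.05 rad/s); the robot touches nothing.
It fails at once if the gripper's fingers press on the holder or its ring (contact force between the fingers and holder above 2 N).
It also fails if it takes over 45 s, if anything falls off the work surface, if the arm or the gripper's body presses on something with over 40 N, if the wrist force passes 120 N, or if a joint passes its speed limit or range.

### The arm

A 7-joint arm with a two-finger parallel gripper is mounted at the origin on the work surface. World frame = base frame: x ahead of the robot, y to its left, z up, the work surface at z = 0. Lengths are in m, angles in rad, forces in N, time in s.
With the tool pointing down it reaches from about 0.35 to 0.9 m from the base axis. Payload 7.2 kg.
Tool frame: the origin (TCP) lies midway between the tips of the shut fingers; the grasp point (between the pads) lies bot.grasp_offset behind it (bot.grasp_offset is the distance from the TCP to the grasp point, in m); z points along the fingers, x is the direction in which the jaws open and shut, and the axes are right-handed (so a half turn about z gives the same grasp; the last joint's range is limited). The gripper opens to 88 mm and grips with 3 to 60 N. Pads are 20 mm wide; open, the fingers measure 115 mm over their backs; the gripper's body (75 mm by 178 mm) begins 61 mm behind the grasp point.
Start: joints at [-1.352, 0.411, -0.013, 1.596, 0.006, 1.134, -0.082], TCP at [0.177, 0.599, 0.223] pointing down, gripper open.
Joint ranges: [-2.95, 2.95], [-0.29, 1.99], [-1.47, 1.44], [0.14, 2.54], [-1.03, 4.17], [0.13, 1.85], [-2.86, 2.86]. Speed limits (rad/s): [2.39, 2.39, 3.01, 3.01, 3.14, 3.14, 3.14].

### API

Orientations are given as a unit quaternion [w, x, y, z].
In Python, from workcell import bot gives the robot as it stands.
- The arm moves only by the tool drive_tool, never from a script. Its argument "increments" is a list of rows, each a list of 4 numbers: the shift along the tool's x, y, z in mm, then the turn about the tool's z in rad. A call has 1 to 12 rows; each row is the pose to reach, as a shift and turn from the pose commanded when the call began, along the tool's axes at that moment; what a row does not reach only later rows make up. A row lasts 1/8 s, in which the tool goes at most 62.5 mm and 10.7 degrees, less where a joint would pass 70% of its speed; a pose out of reach is approached as far as the arm can. A call with a gripper value outside its range is refused whole. "hand" is the closure in counts, from 0 (fully open) to 255 (shut), set as the call begins (left out, the last holds). The fingers move at their own pace and stop on an object; the grip force is fixed at half the most. Time passes only in rows, so rows that repeat a pose let the fingers close. It gives the time, the measured TCP pose, the force and the opening at its end, in the units of the state.
- bot.get_state(): the state, without advancing time (a new reading comes with each control period).
- bot.camera(name): name is "scene" or "side" or "wrist"; returns the picture (480x640x3 uint8, red, green, blue); there is no depth.
- bot.calibration(name): a dict with "vfov" (degrees; the focal length in pixels is half the picture's height over the tangent of half this angle, whatever the lens; pixels are square), "cx", "cy" (the principal point, pixels), "D" ([k1, k2, p1, p2, k3] as OpenCV has them; the pictures are not rectified), "R" (3x3) and "t" (3): a world point X has camera coordinates R X + t; the wrist camera has in their place "hand_eye" (4x4, takes a point from camera to tool coordinates, whose origin is the TCP and whose axes are the tool frame's). Camera axes: x right, y down, z forward; pixel columns grow to the right and rows downward; lengths in m; the calibration is good to about 2 mm. A picture is of the moment at which its call begins: read the wrist's pose just before it. calibration takes no time and is no camera call.
- bot.close_job(): hands the job in, once; it reports no verdict.
The state is a dict: "time": time; "q": joint angles; "qd": joint speeds; "tau": joint torques, N m; "tool_pos": TCP position; "ee_rot": TCP orientation; "contact_force": force on the tool from outside, world axes, zero at the start; "moment": the same for the moment, N m; "finger_gap": opening from 0.0 (shut) to 1.0 (fully open).
Only numpy, scipy, OpenCV 4.12 (cv2) and the standard library are available. Lean on these libraries where they do the work, as an engineer would, in place of code of your own. Each camera call takes 0.05 s, during which the arm holds its last target.

## Working session

There is one attempt and no reset: what is moved stays moved. The work goes in short steps, Python scripts to look and compute and a tool call to move; the robot and the scene stay as the last step left them, time stands still between calls to the robot, and variables do not carry over. Pictures are saved under pics/ and viewed, and the job is handed in when it is done.

Besides the shell and the picture viewer there is one more tool, called after "Request:" by a JSON object that holds its "api" and its "payload", one argument or row to a line. drive_tool: Moves the arm, as the interface text tells. Its arguments: {"type":"object","properties":{"increments":{"type":"array"},"hand":{"type":"number"}},"required":["increments"]}

```bash
ls; mkdir -p pics
python3 - <<'E'
from workcell import bot
import cv2
s=bot.get_state();print(s['time'],s['tool_pos'],s['ee_rot'],bot.grasp_offset,s['finger_gap'],s['contact_force'])
for n in ['scene','side','wrist']:
    cv2.imwrite(f'pics/{n}0.png',bot.camera(n)[:,:,::-1]); print(n,bot.calibration(n))
E
```

```text
pics
0.0 [0.17671291 0.59899078 0.22181583] [ 5.17376539e-04  8.00901916e-01  5.98795048e-01 -5.86400535e-04] 0.0187 0.9991117834643297 [0.27518976 0.53565041 0.26990202]
scene {'vfov': 44.479681642694565, 'cx': 315.4433473610822, 'cy': 238.66469699620598, 'D': array([-0.09238145,  0.        ,  0.        ,  0.        ,  0.        ]), 'R': array([[ 0.10790627,  0.99394661,  0.02064884],
       [ 0.66254881, -0.05641221, -0.74689138],
       [-0.74120531,  0.09427513, -0.66462537]]), 't': array([-0.05172727, -0.32058006,  1.39623356])}
side {'vfov': 45.51247565223128, 'cx': 323.7164463304739, 'cy': 236.91894565128365, 'D': array([-0.12658691,  0.        ,  0.        ,  0.        ,  0.        ]), 'R': array([[-9.98650984e-01, -5.19229259e-02,  4.72130426e-04],
       [-3.64773047e-02,  6.95051170e-01, -7.18034315e-01],
       [ 3.69542877e-02, -7.17082897e-01, -6.96007542e-01]]), 't': array([0.53290882, 0.07196004, 1.1577619 ])}
wrist {'vfov': 63.58987025598204, 'cx': 319.2630155717743, 'cy': 232.5575819863227, 'D': array([-0.02818975,  0.        ,  0.        ,  0.        ,  0.        ]), 'hand_eye': array([[ 9.99999710e-01,  2.78403385e-05,  7.61599038e-04,
         8.12900278e-04],
       [-2.35056845e-04,  9.61879294e-01,  2.73474257e-01,
        -7.43381633e-02],
       [-7.24952728e-04, -2.73474357e-01,  9.61879021e-01,
        -1.62008524e-01],
       [ 0.00000000e+00,  0.00000000e+00,  0.00000000e+00,
         1.00000000e+00]])}
```

View pics/scene0.png

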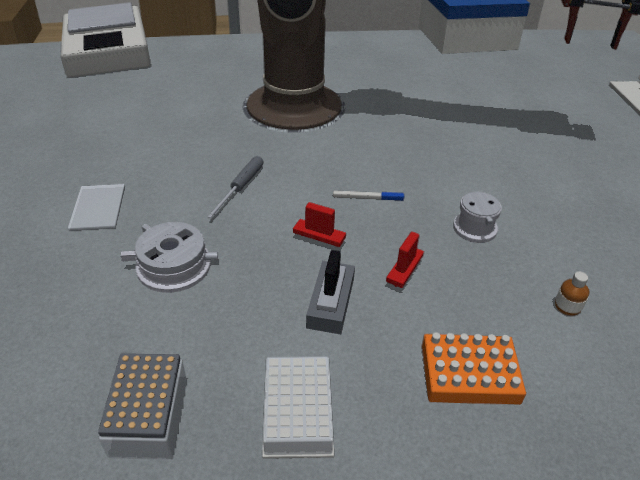

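View pics/side0.png

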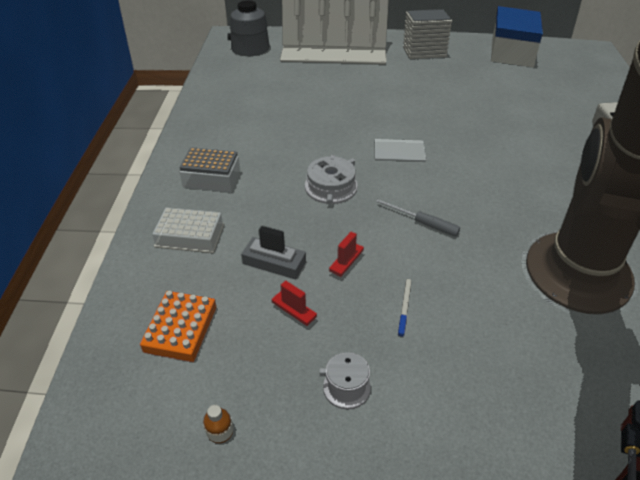

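View pics/wrist0.png

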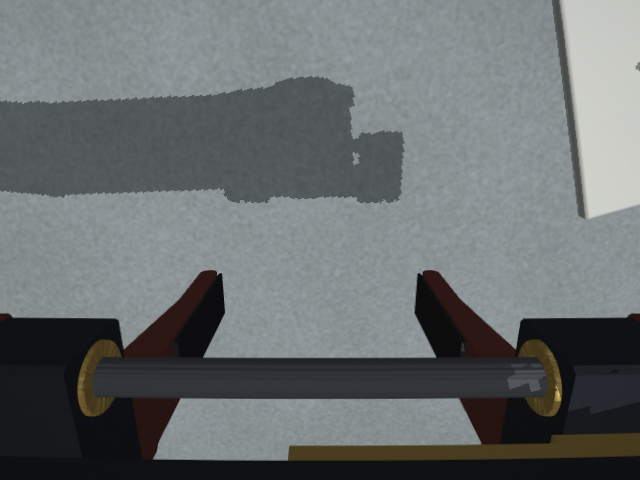

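The scene view shows the black-handled spanner in its grey block at about (332,280) and the wide holder at about (170,250). The red look-alikes are at (320,225) and (406,260), and the narrow holder at (478,215). I'll zoom in and cast rays next.

```bash
cat > h.py <<'E'
import numpy as np,cv2
from workcell import bot
from scipy.spatial.transform import Rotation as Ro
def K(c):
    f=240/np.tan(np.radians(c['vfov'])/2); return np.array([[f,0,c['cx']],[0,f,c['cy']],[0,0,1.]])
def pose(s=None):
    s=s or bot.get_state(); q=np.array(s['ee_rot']); return Ro.from_quat(q[[1,2,3,0]]).as_matrix(),np.array(s['tool_pos'])
def ext(n,P=None):
    c=bot.calibration(n)
    if n!='wrist': return c['R'],c['t'],c
    Rw,p=P or pose(); H=c['hand_eye']; R=Rw@H[:3,:3]; o=Rw@H[:3,3]+p
    return R.T,-R.T@o,c
def ray(n,uv,P=None):
    R,t,c=ext(n,P); u=cv2.undistortPoints(np.array(uv,float).reshape(-1,1,2),K(c),c['D']).reshape(-1,2)
    d=np.c_[u,np.ones(len(u))]@R; return -R.T@t,d
def plane(n,uv,z,P=None):
    o,d=ray(n,uv,P); return o+d*((z-o[2])/d[:,2])[:,None]
def proj(n,X,P=None):
    R,t,c=ext(n,P); return cv2.projectPoints(np.array(X,float).reshape(-1,1,3),cv2.Rodrigues(R)[0],t,K(c),c['D'])[0].reshape(-1,2)
E
python3 - <<'E'
import cv2
from h import *
a=cv2.imread('pics/scene0.png');b=cv2.imread('pics/side0.png')
A=cv2.resize(a[210:300,110:230],None,fx=5,fy=5,interpolation=2);cv2.imwrite('pics/cA.png',A)
cv2.imwrite('pics/cB.png',cv2.resize(b[140:215,290:370],None,fx=7,fy=7,interpolation=2))
cv2.imwrite('pics/cC.png',cv2.resize(a[245:335,290:380],None,fx=6,fy=6,interpolation=2))
cv2.imwrite('pics/cD.png',cv2.resize(b[215:285,230:320],None,fx=7,fy=7,interpolation=2))
print(plane('scene',[(170,243)],.05),plane('side',[(332,168)],.05))
print(plane('scene',[(333,258)],.08),plane('side',[(272,232)],.08))
E
```

```text
[[ 0.53006572 -0.24403047  0.05      ]] [[ 0.52762783 -0.2541987   0.05      ]]
[[0.61890446 0.00983623 0.08      ]] [[ 0.63582102 -0.0014678   0.08      ]]
```

View pics/cA.png

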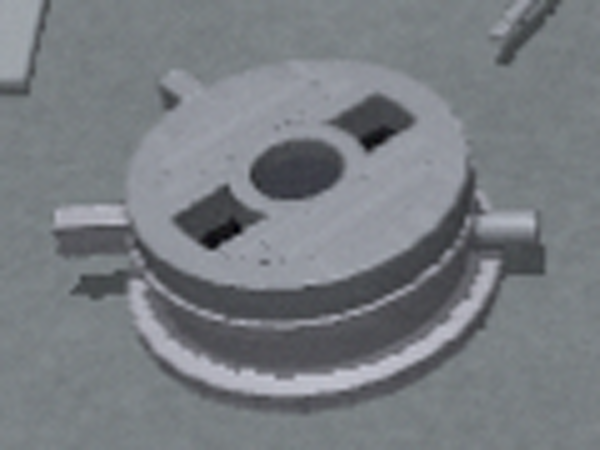

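View pics/cB.png

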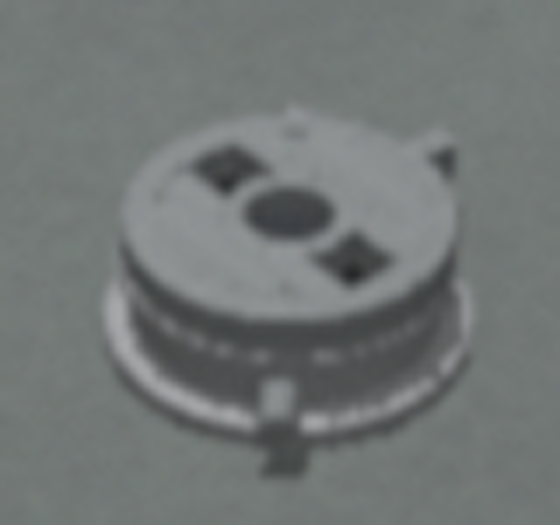

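View pics/cC.png

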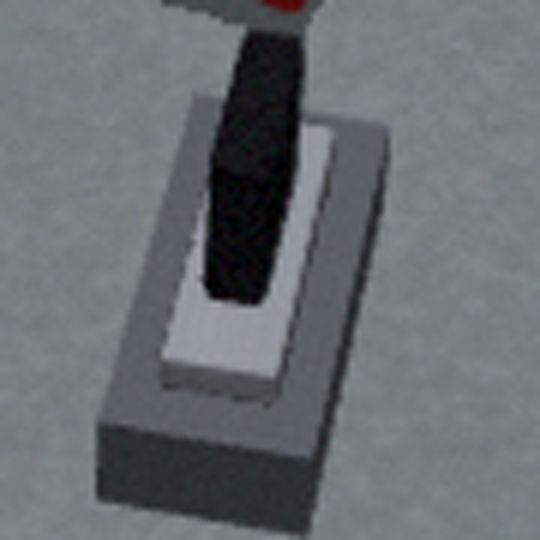

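View pics/cD.png

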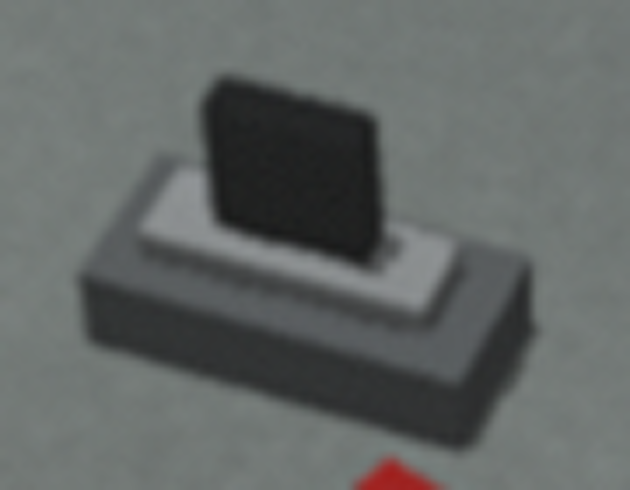

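Run:
```python
from h import *
np.set_printoptions(precision=4,suppress=True)
def cA(p): return (np.array(p,float)+.5)/5-.5+[110,210]
def cB(p): return (np.array(p,float)+.5)/7-.5+[290,140]
def cC(p): return (np.array(p,float)+.5)/6-.5+[290,245]
def cD(p): return (np.array(p,float)+.5)/7-.5+[230,215]
ang=lambda v:np.arctan2(v[1],v[0])
# holes upper-face centres
for n,f,p in [('scene',cA,[(372,122),(218,218),(298,170)]),('side',cB,[(228,168),(352,258),(290,214)])]:
    P=plane(n,f(p),.05); print(n,'holes',P[0],P[1],'mid',(P[0]+P[1])/2,np.linalg.norm(P[0]-P[1]),'ang',ang(P[1]-P[0]),'cent',P[2])
P=plane('scene',cA([(178,82)]),.05);print('tab',P)
P=plane('scene',cA([(60,213)]),.034);print('rib',P)
P=plane('scene',cA([(527,227)]),.025);print('nozzle',P)
P=plane('scene',cC([(162,358),(277,375),(335,128)]),.042);print('bar',P,'ctr',(P[0]+P[2])/2,'ang',ang(P[1]-P[2]))
P=plane('side',cD([(140,232),(425,308),(460,240),(180,170)]),.042);print('barside',P,'ctr',P.mean(0),'ang',ang(P[1]-P[0]))
P=plane('side',cD([(225,78),(378,115)]),.092);print('handle side',P,ang(P[1]-P[0]))
```

```text
scene holes [ 0.5096 -0.2226  0.05  ] [ 0.5523 -0.269   0.05  ] mid [ 0.531  -0.2458  0.05  ] 0.06299635978946418 ang -0.8276985986254406 cent [ 0.5314 -0.2452  0.05  ]
side holes [ 0.5514 -0.27    0.05  ] [ 0.5084 -0.2235  0.05  ] mid [ 0.5299 -0.2468  0.05  ] 0.06329613902811014 ang 2.3164642565503883 cent [ 0.5296 -0.2459  0.05  ]
tab [[ 0.4835 -0.289   0.05  ]]
rib [[ 0.5279 -0.3255  0.034 ]]
nozzle [[ 0.5379 -0.1734  0.025 ]]
bar [[ 0.6756 -0.0205  0.042 ]
 [ 0.6837  0.007   0.042 ]
 [ 0.5991  0.0338  0.042 ]] ctr [0.6374 0.0067 0.042 ] ang -0.30681193335836704
barside [[ 0.6827  0.0069  0.042 ]
 [ 0.5979  0.0326  0.042 ]
 [ 0.5904  0.0053  0.042 ]
 [ 0.6747 -0.019   0.042 ]] ctr [0.6364 0.0065 0.042 ] ang 2.8470110068744896
handle side [[ 0.6559 -0.0057  0.092 ]
 [ 0.6114  0.007   0.092 ]] 2.8618670060107494
```

Both views agree. The spanner's centre is near (0.637, 0.0065) with the bar at -0.30 rad. The holder's centre is near (0.530, -0.246) with the holes at -0.83 rad. The ring is at about -0.78. I'll move above the spanner.

Request:
{"api": "drive_tool", "payload": {
  "increments": [
    [-36,50,0,0],
    [-73,101,0,0],
    [-109,152,0,0],
    [-146,203,0,0],
    [-182,253,0,0],
    [-219,304,0,0],
    [-255,355,0,0],
    [-292,405,0,0],
    [-328,456,0,0],
    [-365,507,0,0],
    [-402,557,0,0.01],
    [-438,608,0,0.013]
  ],
  "hand": 90
}}

```text
time: 1.65
tool_pos: [0.6368, 0.0061, 0.2225]
ee_rot: [-0.0, 0.805, 0.594, 0.0]
contact_force: [0.4, 0.2, 0.8]
finger_gap: 0.647
```

Request:
{"api": "drive_tool", "payload": {
  "increments": [
    [0,0,0,0],
    [0,0,0,0]
  ]
}}

```text
time: 1.9
tool_pos: [0.6355, 0.0078, 0.222]
ee_rot: [-0.001, 0.805, 0.593, -0.0]
contact_force: [-0.2, 1.0, -0.0]
finger_gap: 0.646
```

Run:
```python
from h import *
s=bot.get_state();P=pose(s);print(s['time'],s['tool_pos'],np.arctan2(P[0][1,0],P[0][0,0]),P[0][:,2],s['finger_gap'],s['q'])
im=bot.camera('wrist')[:,:,::-1].copy();cv2.imwrite('pics/w1.png',im)
c,sn=np.cos(-.3),np.sin(-.3);X=[]
for a,b,z in [(45,15,42),(45,-15,42),(-45,-15,42),(-45,15,42),(25,8,92),(25,-8,92),(-25,-8,92),(-25,8,92)]:
    X.append([.6367+(c*a-sn*b)/1e3,.0065+(sn*a+c*b)/1e3,z/1e3])
print(proj('wrist',X,P).round(1))
```

```text
1.9 [0.63554158 0.00782428 0.22196524] 1.2706545304294141 [-1.31392959e-03  3.86685985e-04 -9.99999062e-01] 0.6464624956780992 [-0.32319197  0.43953799  0.33183726  1.58641969 -0.15343307  1.14264814
  1.31403648]
[[333.2 257.1]
 [301.1 257.1]
 [299.8 159.6]
 [334.2 159.6]
 [326.8 254.3]
 [306.7 254.3]
 [306.2 192.2]
 [327.2 192.2]]
```

View pics/w1.png

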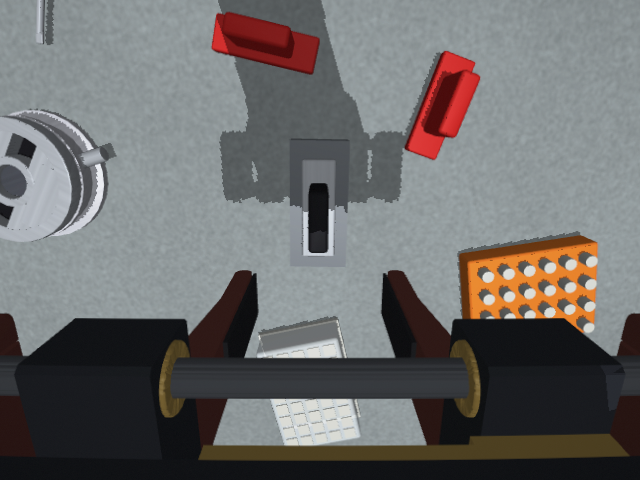

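The wrist view shows the spanner bar at columns 303–334, rows 159–256, and the handle at 308–329. That matches my prediction to about 1 mm. Descending and gripping.

Request:
{"api": "drive_tool", "payload": {
  "increments": [
    [0,1,40,0],
    [0,1,90,0],
    [0,1,130,0],
    [0,1,155,0],
    [0,1,169,0],
    [0,1,169,0],
    [0,1,169,0]
  ]
}}

```text
time: 2.82
tool_pos: [0.6376, 0.0077, 0.0549]
ee_rot: [0.0, 0.805, 0.594, 0.001]
contact_force: [-0.0, 0.6, 0.7]
finger_gap: 0.652
```

Request:
{"api": "drive_tool", "payload": {
  "increments": [
    [0,0,0,0],
    [0,0,0,0],
    [0,0,0,0],
    [0,0,0,0],
    [0,0,0,0],
    [0,0,0,0]
  ],
  "hand": 255
}}

```text
time: 3.58
tool_pos: [0.6368, 0.007, 0.0536]
ee_rot: [0.0, 0.805, 0.594, -0.0]
contact_force: [0.1, -0.8, 0.2]
finger_gap: 0.18
```

Run:
```python
from h import *
s=bot.get_state();P=pose(s);print(s['time'],s['tool_pos'],np.arctan2(P[0][1,0],P[0][0,0]),s['finger_gap'],s['contact_force'],s['moment'])
cv2.imwrite('pics/s2.png',cv2.resize(bot.camera('side')[180:300,220:340,::-1],None,fx=4,fy=4))
```

```text
3.575 [0.63676737 0.00704102 0.0535639 ] 1.270827532421835 0.1799457243167018 [ 0.09538269 -0.76421648  0.21405517] [-0.27479485  0.03542133  0.01169355]
```

View pics/s2.png

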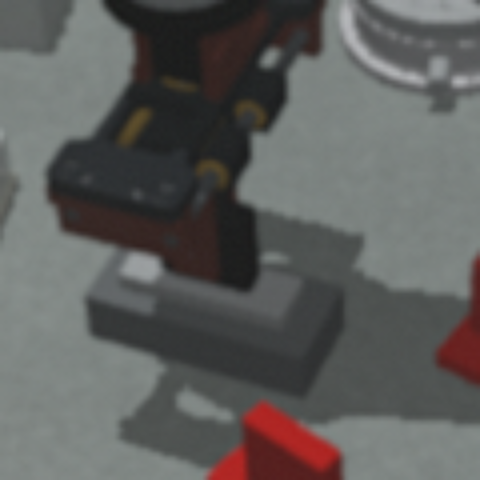

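Gripped: the opening of 0.18 is 15.8 mm, which fits the 16 mm handle. Lifting, then carrying over the holder.

Request:
{"api": "drive_tool", "payload": {
  "increments": [
    [0,0,-20,0],
    [0,0,-50,0],
    [0,0,-80,0],
    [0,0,-100,0],
    [-40,-4,-100,0.05],
    [-85,-8,-100,0.15],
    [-130,-13,-100,0.27],
    [-175,-17,-100,0.39],
    [-220,-22,-100,0.48],
    [-255,-25,-100,0.527],
    [-273,-27,-100,0.527],
    [-273,-27,-100,0.527]
  ]
}}

```text
time: 5.12
tool_pos: [0.5303, -0.2462, 0.1543]
ee_rot: [0.0, 0.932, 0.363, 0.0]
contact_force: [-0.9, 0.8, -3.0]
finger_gap: 0.182
```

Request:
{"api": "drive_tool", "payload": {
  "increments": [
    [0,0,0,0],
    [0,0,0,0],
    [0,0,0,0]
  ]
}}

```text
time: 5.5
tool_pos: [0.5309, -0.2446, 0.1535]
ee_rot: [-0.0, 0.931, 0.364, 0.0]
contact_force: [0.5, -0.2, -2.7]
finger_gap: 0.182
```

Run:
```python
from h import *
s=bot.get_state();P=pose(s);print(s['time'],s['tool_pos'],np.arctan2(P[0][1,0],P[0][0,0]),P[0][:,2],s['finger_gap'],s['contact_force'],s['moment'])
for n in ['side','scene','wrist']: cv2.imwrite(f'pics/{n}3.png',bot.camera(n)[:,:,::-1])
a=cv2.imread('pics/scene3.png');b=cv2.imread('pics/side3.png')
cv2.imwrite('pics/A3.png',cv2.resize(a[170:300,100:240],None,fx=4.5,fy=4.5,interpolation=2))
cv2.imwrite('pics/B3.png',cv2.resize(b[90:220,270:390],None,fx=4.5,fy=4.5,interpolation=2))
```

```text
5.5 [ 0.53091632 -0.24457866  0.15352261] 0.7456891524222012 [-1.18596351e-04  3.15435074e-04 -9.99999943e-01] 0.18235978543455847 [ 0.45616237 -0.22914182 -2.66465246] [-0.01184845 -0.00386209 -0.01764854]
```

View pics/A3.png

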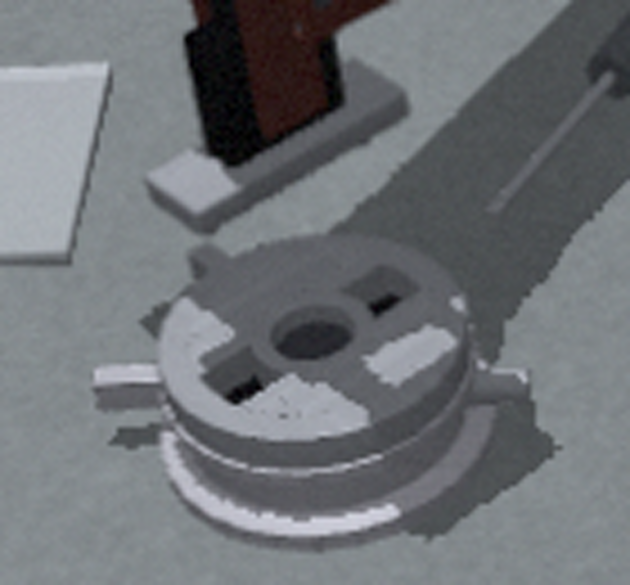

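View pics/B3.png

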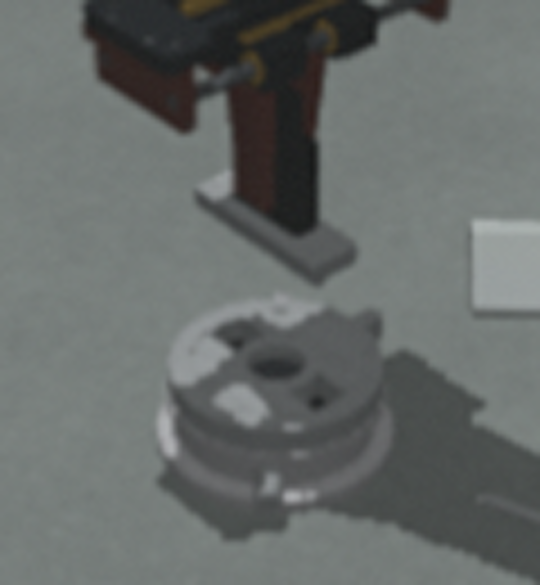

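View pics/wrist3.png

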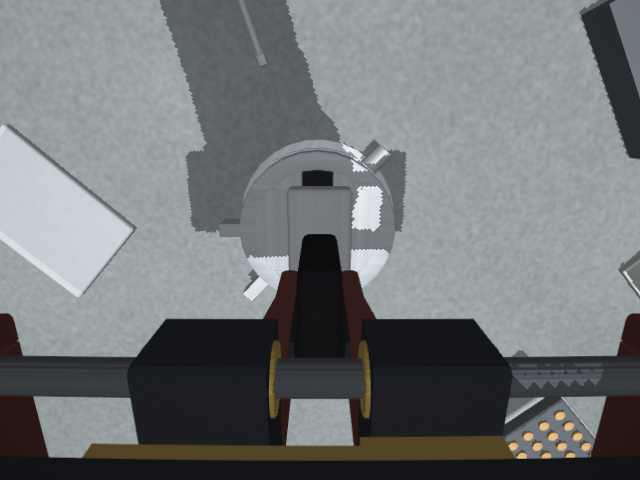

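Run:
```python
from h import *
np.set_printoptions(precision=4,suppress=True)
s=bot.get_state();P=pose(s);z=.1419
fA=lambda p:(np.array(p,float)+.5)/4.5-.5+[100,170]
fB=lambda p:(np.array(p,float)+.5)/4.5-.5+[270,90]
yaw=-.825;c,sn=np.cos(yaw),np.sin(yaw)
X=[[P[1][0]+(c*a-sn*b)/1e3,P[1][1]+(sn*a+c*b)/1e3,z] for a,b in [(45,15),(45,-15),(-45,-15),(-45,15)]]
print('tcp-pred scene',(((proj('scene',X)-[100,170]+.5)*4.5)-.5).round(0).tolist())
print('tcp-pred side',(((proj('side',X)-[270,90]+.5)*4.5)-.5).round(0).tolist())
print('wrist',proj('wrist',X,P).round(0).tolist())
C=np.array([.5303,-.2462]);H=[]
for sg in(1,-1):
  for a,b in [(43,11),(43,-11),(23,-11),(23,11)]:
    a*=sg;b*=sg;H.append([C[0]+(c*a-sn*b)/1e3,C[1]+(sn*a+c*b)/1e3,.05])
print('holes wrist',proj('wrist',H,P).round(0).tolist())
print('holes A',(((proj('scene',H)-[100,170]+.5)*4.5)-.5).round(0).tolist())
print('holes B',(((proj('side',H)-[270,90]+.5)*4.5)-.5).round(0).tolist())
w=cv2.imread('pics/wrist3.png');cv2.imwrite('pics/W3c.png',cv2.resize(w[130:310,230:410],None,fx=3.3,fy=3.3,interpolation=2))
```

```text
tcp-pred scene [[192.0, 211.0], [138.0, 173.0], [351.0, 54.0], [406.0, 88.0]]
tcp-pred side [[194.0, 185.0], [241.0, 164.0], [360.0, 243.0], [313.0, 266.0]]
wrist [[346.0, 364.0], [288.0, 364.0], [284.0, 191.0], [350.0, 191.0]]
holes wrist [[331.0, 288.0], [302.0, 288.0], [301.0, 263.0], [332.0, 263.0], [300.0, 172.0], [332.0, 172.0], [332.0, 201.0], [300.0, 201.0]]
holes A [[233.0, 406.0], [195.0, 377.0], [241.0, 349.0], [279.0, 377.0], [384.0, 260.0], [422.0, 287.0], [380.0, 313.0], [341.0, 286.0]]
holes B [[205.0, 332.0], [238.0, 315.0], [262.0, 333.0], [230.0, 349.0], [346.0, 393.0], [314.0, 411.0], [288.0, 392.0], [320.0, 375.0]]
```

View pics/W3c.png

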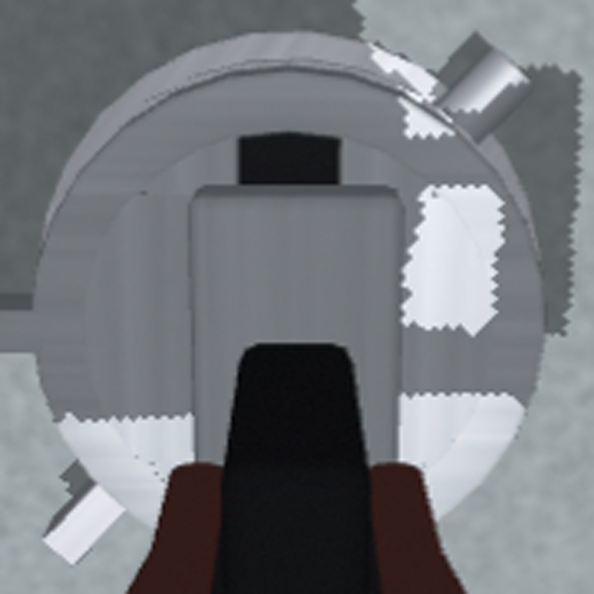

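The wrist view shows the bar centred at column 320 and the far hole at columns 303–333. They line up to about 1.5 mm, and the hole has about ±6 mm of clearance. Descending.

Request:
{"api": "drive_tool", "payload": {
  "increments": [
    [-1,0,15,0],
    [-1.5,0,35,0],
    [-1.5,0,55,0],
    [-1.5,0,65,0],
    [-1.5,0,70,0],
    [-1.5,0,74,0],
    [-1.5,0,76,0],
    [-1.5,0,76,0]
  ]
}}

```text
time: 6.65
tool_pos: [0.5295, -0.2466, 0.0779]
ee_rot: [0.0, 0.932, 0.363, 0.0]
contact_force: [-0.3, -0.4, -2.6]
finger_gap: 0.181
```

Request:
{"api": "drive_tool", "payload": {
  "increments": [
    [0,0,1.5,0],
    [0,0,3,0],
    [0,0,4,0],
    [0,0,4,0]
  ]
}}

```text
time: 7.15
tool_pos: [0.5293, -0.2466, 0.0736]
ee_rot: [-0.0, 0.932, 0.363, -0.0]
contact_force: [-0.6, -0.6, -2.2]
finger_gap: 0.182
```

Run:
```python
from h import *
s=bot.get_state();P=pose(s);print(s['time'],s['tool_pos'],np.arctan2(P[0][1,0],P[0][0,0]),s['finger_gap'],s['contact_force'],s['moment'])
for n in ['side','scene']: cv2.imwrite(f'pics/{n}4.png',bot.camera(n)[:,:,::-1])
a=cv2.imread('pics/scene4.png');b=cv2.imread('pics/side4.png')
cv2.imwrite('pics/AB4.png',np.hstack([cv2.resize(a[190:310,110:230],(400,400)),cv2.resize(b[110:230,270:390],(400,400))]))
```

```text
7.15 [ 0.52934909 -0.24659487  0.07360309] 0.7439515470661954 0.18204367607430255 [-0.63455836 -0.6487825  -2.22116659] [-0.04597173  0.01841853  0.05345453]
```

View pics/AB4.png

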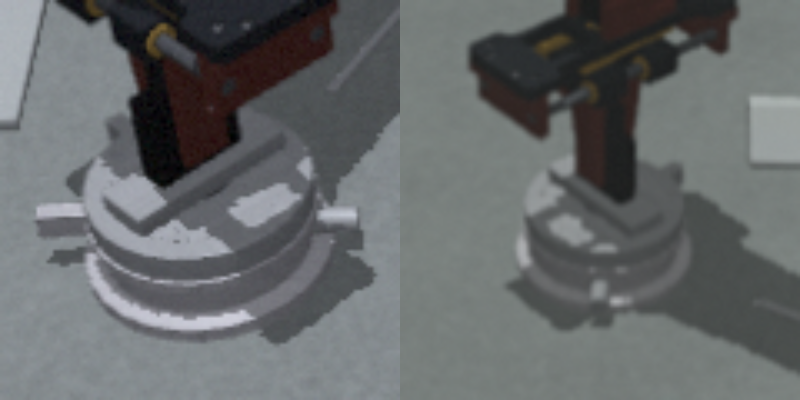

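The bar lies at the face with the pins in the holes. The force still equals the spanner's weight, so I'll press down gently until there is contact.

Request:
{"api": "drive_tool", "payload": {
  "increments": [
    [0,0,0.5,0],
    [0,0,1,0],
    [0,0,1,0]
  ]
}}

```text
time: 7.62
tool_pos: [0.5294, -0.2466, 0.0735]
ee_rot: [-0.0, 0.932, 0.363, 0.0]
contact_force: [-3.6, 2.4, 7.3]
finger_gap: 0.182
```

Contact: about 10 N upward, so the bar is seated. I'll hold briefly, then turn counter-clockwise (negative about the tool's z).

Request:
{"api": "drive_tool", "payload": {
  "increments": [
    [0,0,-0.3,0],
    [0,0,-0.3,0],
    [0,0,-0.3,-0.08],
    [0,0,-0.3,-0.16],
    [0,0,-0.3,-0.24],
    [0,0,-0.3,-0.32],
    [0,0,-0.3,-0.4],
    [0,0,-0.3,-0.48],
    [0,0,-0.3,-0.56],
    [0,0,-0.3,-0.64],
    [0,0,-0.3,-0.72],
    [0,0,-0.3,-0.8]
  ]
}}

```text
time: 9.12
tool_pos: [0.5305, -0.246, 0.0735]
ee_rot: [0.0, 0.716, 0.699, 0.001]
contact_force: [0.8, 2.3, 4.0]
finger_gap: 0.181
```

Request:
{"api": "drive_tool", "payload": {
  "increments": [
    [0,0,0,-0.06],
    [0,0,0,-0.1],
    [0,0,0,-0.1],
    [0,0,0,-0.1]
  ]
}}

```text
time: 9.62
tool_pos: [0.5305, -0.2459, 0.0735]
ee_rot: [0.001, 0.68, 0.733, 0.001]
contact_force: [1.5, 4.0, 5.2]
finger_gap: 0.181
```

Run:
```python
from h import *
s=bot.get_state();P=pose(s);print(s['time'],s['tool_pos'],np.arctan2(P[0][1,0],P[0][0,0]),s['finger_gap'],s['contact_force'],s['moment'],s['q'])
for n in ['side','scene','wrist']: cv2.imwrite(f'pics/{n}5.png',bot.camera(n)[:,:,::-1])
a=cv2.imread('pics/scene5.png');b=cv2.imread('pics/side5.png')
cv2.imwrite('pics/AB5.png',np.hstack([cv2.resize(a[190:310,110:230],(400,400)),cv2.resize(b[110:230,270:390],(400,400))]))
```

```text
9.625 [ 0.53054865 -0.24587466  0.07350593] 1.6448275489445874 0.1807819987646608 [1.51120687 3.9573732  5.20789287] [ 0.95006564 -0.15957005 -0.05923835] [ 0.19449978  0.51367633  0.2110663   1.85140158 -0.14715695  0.78987812
  2.1276103 ]
```

View pics/AB5.png

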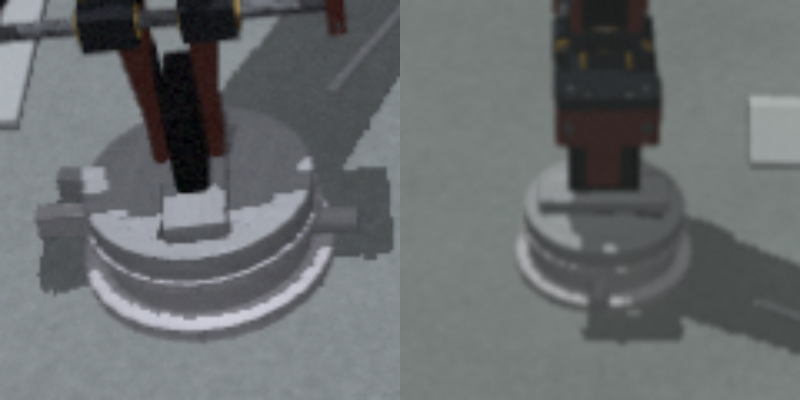

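View pics/wrist5.png

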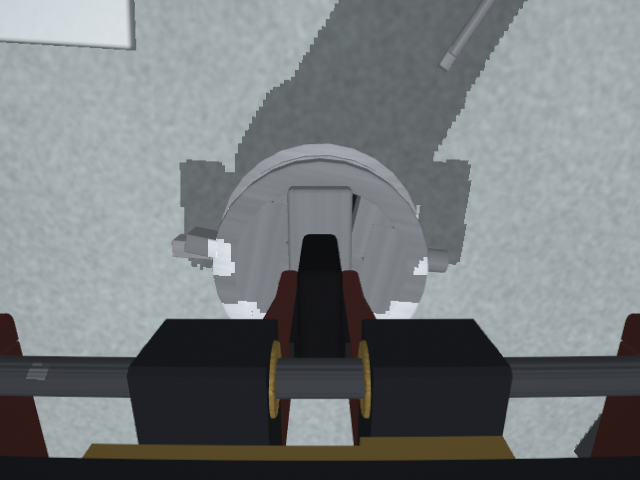

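Run:
```python
from h import *
a=cv2.imread('pics/scene5.png');cv2.imwrite('pics/A5.png',cv2.resize(a[215:285,110:190],None,fx=8,fy=8,interpolation=2))
w=cv2.imread('pics/wrist5.png');cv2.imwrite('pics/W5.png',cv2.resize(w[190:290,150:310],None,fx=5,fy=5,interpolation=2))
```

```text
(no output)
```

View pics/A5.png

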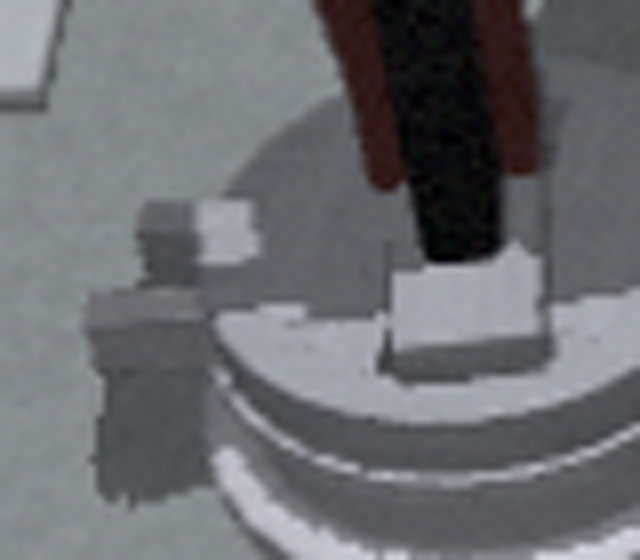

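View pics/W5.png

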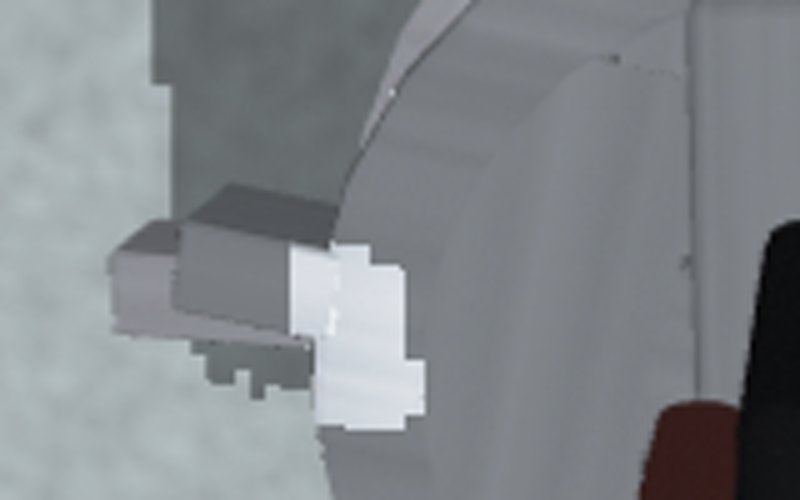

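The wrist view shows the tab (tip around (185,243)) about 0.1 rad clockwise of the rib (tip around (172,246), slope 0.19 against 0.08). Finishing with 0.1 rad more.

Request:
{"api": "drive_tool", "payload": {
  "increments": [
    [0,0,0,-0.05],
    [0,0,0,-0.1],
    [0,0,0,-0.1],
    [0,0,0,-0.1],
    [0,0,0,-0.1]
  ]
}}

```text
time: 10.4
tool_pos: [0.5305, -0.2458, 0.0735]
ee_rot: [0.001, 0.643, 0.766, 0.001]
contact_force: [1.0, 3.6, 6.0]
finger_gap: 0.182
```

Run:
```python
from h import *
s=bot.get_state();P=pose(s);print(s['time'],s['tool_pos'],np.arctan2(P[0][1,0],P[0][0,0]),s['contact_force'],s['moment'])
w=bot.camera('wrist')[:,:,::-1];cv2.imwrite('pics/W6.png',cv2.resize(w[140:300,150:470],None,fx=2.5,fy=2.5,interpolation=2))
```

```text
10.4 [ 0.53053157 -0.24575148  0.07349338] 1.744940051994767 [1.04558627 3.5784852  6.04556832] [ 1.02436772 -0.14974198  0.02948742]
```

View pics/W6.png

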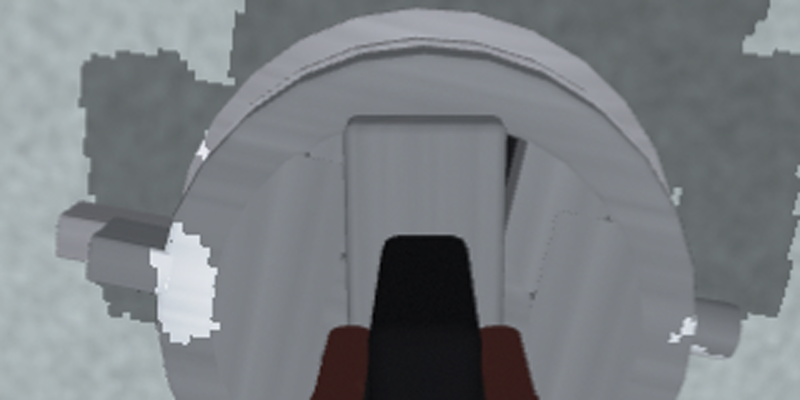

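The tab at about (125,250) now lies over the rib, with its tip at about (65,230). Releasing and backing straight up.

Request:
{"api": "drive_tool", "payload": {
  "increments": [
    [0,0,0,0],
    [0,0,0,0],
    [0,0,0,0],
    [0,0,0,0]
  ],
  "hand": 120
}}

```text
time: 10.95
tool_pos: [0.5292, -0.2467, 0.0728]
ee_rot: [-0.0, 0.643, 0.766, -0.0]
contact_force: [0.6, 1.3, 0.3]
finger_gap: 0.524
```

Request:
{"api": "drive_tool", "payload": {
  "increments": [
    [0,0,-5,0],
    [0,0,-20,0],
    [0,0,-45,0],
    [0,0,-80,0],
    [0,0,-120,0],
    [0,0,-160,0],
    [0,0,-180,0],
    [0,0,-180,0]
  ]
}}

```text
time: 11.95
tool_pos: [0.5302, -0.2471, 0.2556]
ee_rot: [0.002, 0.643, 0.766, 0.001]
contact_force: [0.1, 1.2, -1.3]
finger_gap: 0.531
```

Run:
```python
from h import *
s=bot.get_state();print(s['time'],s['tool_pos'],s['finger_gap'],s['contact_force'])
for n in ['side','scene','wrist']: cv2.imwrite(f'pics/{n}7.png',bot.camera(n)[:,:,::-1])
a=cv2.imread('pics/scene7.png');b=cv2.imread('pics/side7.png')
cv2.imwrite('pics/AB7.png',np.hstack([cv2.resize(a[190:310,110:230],(400,400)),cv2.resize(b[110:230,270:390],(400,400))]))
```

```text
11.95 [ 0.53017403 -0.24706989  0.25556006] 0.5305682551206183 [ 0.12202901  1.17498072 -1.31127856]
```

View pics/AB7.png

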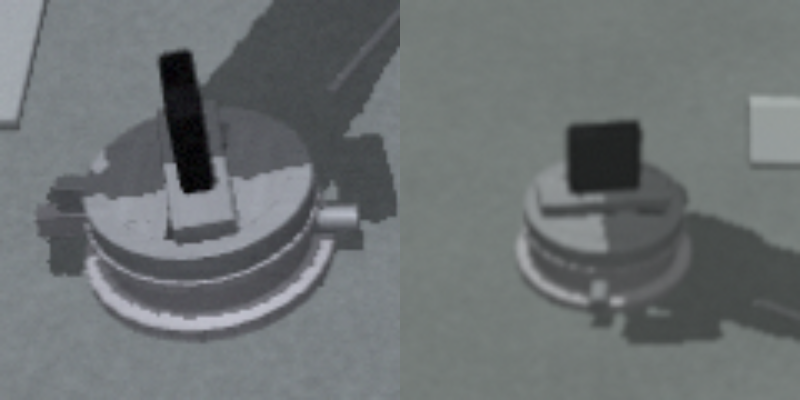

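View pics/wrist7.png

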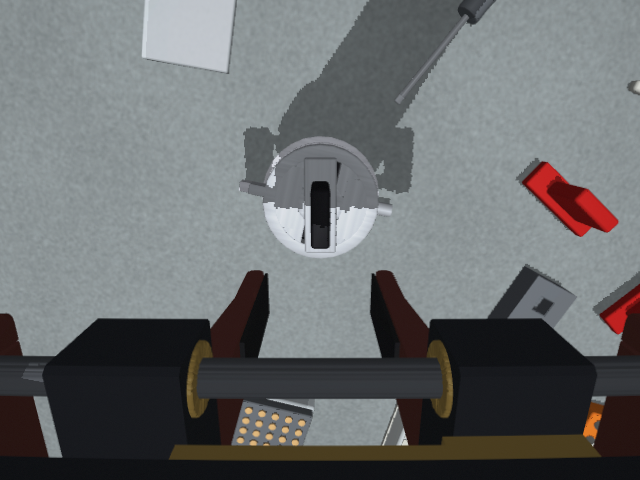

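The spanner stands upright in the ring and the tab covers the rib. I'll put a number on the remaining angle before handing in.

Run:
```python
import cv2,numpy as np
w=cv2.imread('pics/wrist7.png')[150:240,225:315]
w=np.clip((w.astype(float)-40)*1.6,0,255).astype(np.uint8)
a=cv2.imread('pics/scene7.png')[230:290,110:170]
a=np.clip((a.astype(float)-30)*1.6,0,255).astype(np.uint8)
cv2.imwrite('pics/W7.png',np.hstack([cv2.resize(w,(400,400),interpolation=2),cv2.resize(a,(400,400),interpolation=2)]))
```

```text
(no output)
```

View pics/W7.png

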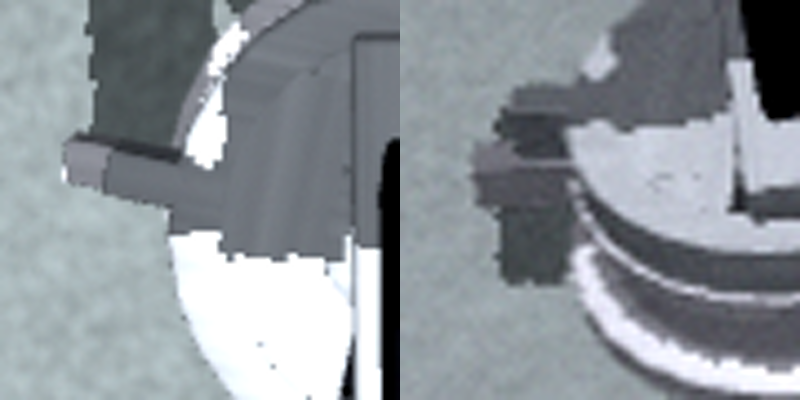

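Run:
```python
from h import *
f=lambda p:(np.array(p,float)+.5)/(400/90)-.5+[225,150]
P=pose();T=plane('wrist',f([(106,169)]),.05,P)[0];R=plane('wrist',f([(65,160)]),.034,P)[0]
# hole-free centre in same view: ring outline by earlier estimate
for C in ([.5303,-.2462],[.5315,-.2462],[.5303,-.2452]):
    a=[np.arctan2(*(v[:2]-C)[::-1]) for v in(T,R)];print(T,R,a,a[0]-a[1])
```

```text
[ 0.52561862 -0.31411254  0.05      ] [ 0.52823789 -0.32579894  0.034     ] [np.float64(-1.6396199671922052), np.float64(-1.5966968178416256)] -0.042923149350579504
[ 0.52561862 -0.31411254  0.05      ] [ 0.52823789 -0.32579894  0.034     ] [np.float64(-1.6571830885693875), np.float64(-1.6117552686240337)] -0.04542781994535372
[ 0.52561862 -0.31411254  0.05      ] [ 0.52823789 -0.32579894  0.034     ] [np.float64(-1.6386243399787828), np.float64(-1.5963756086063607)] -0.04224873137242202
```

The ring is within about 0.05 rad of the rib, well inside the 0.28 allowed. Handing in.

```bash
python3 -c "
from workcell import bot
print(bot.close_job())"
```

```text
the job is handed in; nothing more can be done
None
```

I took the black-handled spanner from its block and set both pins into the wide holder's ring. I pressed until about 10 N of contact showed the bar was seated, then turned it 1.0 rad counter-clockwise, released it and backed straight up. I handed in at about 12 s of robot time.

- **Ring:** the last wrist view puts the tab about 0.04 rad clockwise of the rib, against the 0.28 rad allowed. That comes from a few hand-picked pixels, with camera offsets of 1–2 mm between views.
- **Spanner:** in the last scene and side views it stands upright with its bar on the ring, and the gripper is clear about 180 mm above where it let go. I judged its tilt and the bar height by eye, not by measurement.
- **Fingers on the holder:** the fingertips stayed about 23 mm above the ring face.

No check failed.

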